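# Clear the welding jig and offer up the cast lever

## Robot

A 6-joint arm with a two-finger parallel gripper is mounted at the origin on the work surface. World frame = base frame: x ahead of the robot, y to its left, z up, the work surface at z = 0. Lengths are in m, angles in rad, forces in N, time in s.
With the tool pointing down it reaches from about 0.425 to 0.95 m from the base axis. Payload 14.7 kg.
Tool frame: the origin (TCP) lies between the finger pads, 19 mm behind the fingertips; this is the grasp point; z points along the fingers, y is the line along which they close (so a half turn about z gives the same grasp; the last joint's range is limited). The gripper opens to 85 mm and grips with 20 to 120 N. Pads are 22 mm wide; open, the fingers measure 114 mm over their backs; the gripper's body (76 mm by 85 mm) begins 54 mm behind the grasp point. The pads swing forward as they close: fully open they stand 13 mm farther back than shut.
Start: joints at [1.118, 0.48, 1.596, -0, 1.065, -0.047], TCP at [0.257, 0.597, 0.25] pointing down, gripper open.
Joint ranges: [-2.75, 2.75], [-0.82, 2.05], [0.23, 2.67], [-1.56, 4.7], [0.09, 2.69], [-2.92, 2.92]. Speed limits (rad/s): [1.89, 1.89, 2.39, 3.01, 3.01, 3.01].

## Interface

Orientations are given as [roll, pitch, yaw] about the fixed x, y, z axes, in that order (R = Rz(yaw) Ry(pitch) Rx(roll)).
In Python, from station import arm, cams gives the robot as it stands.
- The arm moves only by the shell command python3 -m pendant 'ROWS'. ROWS is text: rows parted by semicolons, each of 7 numbers parted by spaces: the shift along the tool's x, y, z in mm, then the turn, a rotation vector about the tool's x, y, z in rad, then the finger opening in mm, from 0 to 85.4. A call has 1 to 12 rows; each row is the pose to reach, as a shift and turn from the pose commanded when the call began, along the tool's axes at that moment; what a row does not reach only later rows make up. A row lasts 1/8 s, in which the tool goes at most 62.5 mm and 10.7 degrees, less where a joint would pass 70% of its speed; a pose out of reach is approached as far as the arm can. A call with a gripper value outside its range is refused whole. The fingers move at their own pace and stop on an object; the grip force is fixed at half the most. Time passes only in rows, so rows that repeat a pose let the fingers close. It gives the time, the measured TCP pose, the force, the opening and the grip force at its end, in the units of the state.
- arm.get_state(): the state, without advancing time (a new reading comes with each control period).
- cams.capture(name): name is "side" or "top" or "wrist"; returns the picture (480x640x3 uint8, red, green, blue); there is no depth.
- cams.calibration(name): a dict with "camera_matrix" (3x3 intrinsics, pixels), "k1" (the pictures are not rectified: a ray, as slopes to the right and down, at radius r is drawn at 1 + k1 r^2 times it, then the intrinsics apply), "xyz" and "rotation" of the camera in the world; the wrist camera has in their place "hand_eye" (4x4, takes a point from camera to tool coordinates, whose origin is the TCP and whose axes are the flange's). Camera axes: x right, y up, looking along -z (the intrinsics and any distortion apply to the point x, -y, -z); pixel columns grow to the right and rows downward; lengths in m; the calibration is good to about 2 mm. A picture is of the moment at which its call begins: read the wrist's pose just before it. calibration takes no time and is no camera call.
- arm.sign_off(): hands the job in; it is judged then, once.
The state is a dict: "time_s": time; "joints": joint angles; "dq": joint speeds; "joint_efforts": joint torques, N m; "position": TCP position; "orientation": TCP orientation; "wrist_force": force on the tool from outside, world axes, zero at the start; "moment": the same for the moment, N m; "gripper_width": finger opening in m; "grasp_force": force on a finger pad.
Only numpy, scipy, OpenCV 4.12 (cv2) and the standard library are available. Lean on these libraries where they do the work, as an engineer would, in place of code of your own. Each camera call takes 0.05 s, during which the arm holds its last target. There are 200 camera calls.

## Task

Clear the welding jig by stacking its two tins squarely on the blue tin, first the red one and then the green one on top, without pushing the blue tin out of its place. Then lift the cast lever by its balance point and finish while holding it still and level over the jig, its big hub above the red-shouldered post and its small eye above the yellow-shouldered post, about 50 mm clear of the post tops: do not set it down or let it go. Leave the other things on the bench alone.

Things in the scene. Friction and masses are not known exactly. Their poses are not given: they have to be found in the camera images.
- tin_blue: closed rectangular blue painted steel tin, 90 x 60 mm and 40 mm high, with a thin bright seam and a paper patch on its lid; about 0.6 kg; origin at the centre of its underside, x along its 90 mm length, z up. It stands alone on the bench, to the left or right, and is the bottom of the column.
- tin_red: closed rectangular red painted steel tin, 90 x 60 mm and 40 mm high, with a thin bright seam and a paper patch on its lid; about 0.3 kg; origin at the centre of its underside, x along its 90 mm length, z up. At the start it lies, roughly lined up, on the green tin on the jig.
- tin_green: closed rectangular green painted steel tin, 90 x 60 mm and 40 mm high, with a thin bright seam and a paper patch on its lid; about 0.3 kg; origin at the centre of its underside, x along its 90 mm length, z up. At the start it lies on the jig's bed between the two posts, its length along the line of the posts, under the red tin.
- lever: cast lever lying flat on the bench, 0.55 to 0.85 kg: heavy dark round hub (48 mm across, 34 high) and small dark round eye (26 mm across, 28 high), centres 170 mm apart, joined by a straight grey arm 18 mm wide, 16 thick, its underside 10 mm above those of hub and eye. The bores are only marked, not open. Origin below the balance point, level with the undersides; x from hub to eye, z up.
- lever_balance (a point): the lever's balance point (centre of mass), in the middle of the arm 54 mm from the hub's centre and 116 mm from the eye's centre, 18 mm above the undersides; axes as lever
- lever_hub (a point): centre of the underside of the lever's big hub; axes as lever
- lever_eye (a point): centre of the underside of the lever's small eye; axes as lever
- jig: welding jig fixed to the bench: steel bed 260 x 110 x 12 mm, two posts with tops 60 mm above the bench: hub post at x = -85 mm, red shoulder (36 mm across, up to 35 mm above the bench) under a bright 22 mm spigot; eye post at x = +85 mm, yellow shoulder (24 mm across) under a 10 mm spigot. Origin at the centre of the bed's underside; x from hub post to eye post, z up.
- jig_pin (a point): centre of the top of the jig's hub post (red shoulder), 60 mm above the bench
- jig_rest (a point): centre of the top of the jig's eye post (yellow shoulder), 60 mm above the bench
- spray_can: bystander: white and blue spray can, 64 mm across, 195 mm high; origin at the centre of its underside
- magnet: bystander: flat red square welding magnet, 70 x 70 x 18 mm; origin at the centre of its underside
- tube: bystander: short upright steel tube offcut, 42 mm across, 45 mm high; origin at the centre of its underside
- brush: bystander: flat brush with a wooden handle, about 200 mm long, lying on the bench, handle along its x axis
- hammer: bystander: hammer with a wooden handle, about 240 mm long, lying on the bench, handle along its x axis

How it is judged:
By the outcome, as a careful person would: the job done as asked, in the order asked, and still so for the second after the job is handed in, while the arm keeps its last pose, push and grip.
It also fails if it takes over 67 s, if anything falls off the work surface, if the arm or the gripper's body presses on something with over 40 N, if the wrist force passes 120 N, or if a joint passes its speed limit or range.

## Working session

There is one attempt and no reset: what is moved stays moved. The work goes in short steps, Python scripts to look and compute and a shell command to move; the robot and the scene stay as the last step left them, time stands still between calls to the robot, and variables do not carry over. Pictures are saved under pics/ and viewed, at most 11 in all, crops included, and the job is handed in when it is done.

```bash
ls; mkdir -p pics
python3 - <<'E'
from station import arm,cams
import cv2,numpy as np
s=arm.get_state();print(s)
for n in ("top","side","wrist"):
    im=cams.capture(n);cv2.imwrite(f"pics/{n}0.png",im[:,:,::-1]);c=cams.calibration(n);print(n,c)
E
```

```text
pics
{'time_s': 0.0, 'joints': array([ 1.11843121e+00,  4.80871253e-01,  1.59689238e+00, -3.76756232e-05,
        1.06512384e+00, -4.66044523e-02]), 'dq': array([-2.67274434e-04,  6.83281905e-04, -6.38242044e-04,  9.63816966e-04,
        7.25983414e-05, -1.24661762e-03]), 'joint_efforts': array([ 1.91607665e-03, -9.50606132e+01, -4.30183983e+01, -8.91455375e-05,
        1.19995981e-02, -4.16154535e-05]), 'position': array([0.25637952, 0.59685143, 0.24933992]), 'orientation': array([-3.14029770e+00, -2.74214656e-05,  2.73585024e+00]), 'wrist_force': array([ 0.49974899, -0.23931742, -0.03632627]), 'moment': array([0.02978234, 0.01803185, 0.0123239 ]), 'grasp_force': 0.0, 'gripper_width': 0.08538024031725351}
top {'camera_matrix': array([[531.99953453,   0.        , 316.17270502],
       [  0.        , 531.99953453, 248.44559519],
       [  0.        ,   0.        ,   1.        ]]), 'k1': 0.03514362007053027, 'xyz': array([ 0.39628084, -0.00196533,  1.15428203]), 'rotation': array([ 0.15464129,  0.02271689, -1.57677251])}
side {'camera_matrix': array([[501.38264163,   0.        , 317.28188253],
       [  0.        , 501.38264163, 236.46978532],
       [  0.        ,   0.        ,   1.        ]]), 'k1': 0.010665418388566425, 'xyz': array([-0.01374777, -0.72880059,  0.64798601]), 'rotation': array([ 1.01862121, -0.0197309 , -0.63381767])}
wrist {'camera_matrix': array([[403.40962388,   0.        , 323.10549596],
       [  0.        , 403.40962388, 240.89401418],
       [  0.        ,   0.        ,   1.        ]]), 'k1': -0.053118602323797365, 'hand_eye': array([[ 2.50596562e-04,  9.62763628e-01,  2.70344472e-01,
         6.90886955e-02],
       [ 9.99999960e-01, -2.77346878e-04,  6.07481805e-05,
         1.53921318e-04],
       [ 1.33465334e-04,  2.70344446e-01, -9.62763659e-01,
        -1.24390154e-01],
       [ 0.00000000e+00,  0.00000000e+00,  0.00000000e+00,
         1.00000000e+00]])}
```

View pics/top0.png

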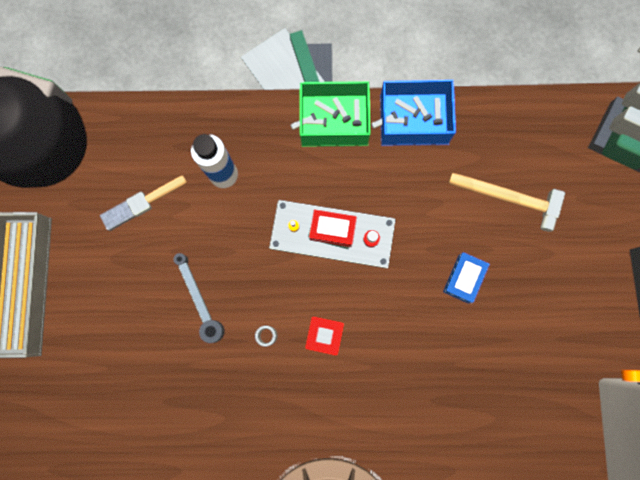

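View pics/side0.png

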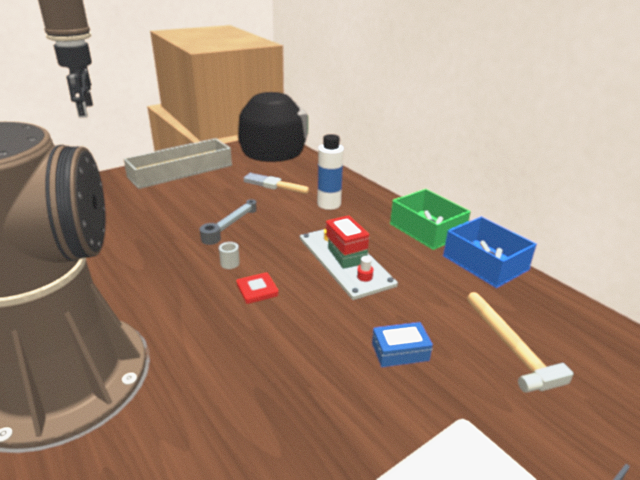

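The top view shows the red tin at (333,228) on the jig, with the yellow post at (294,226) and the red post at (372,238). The blue tin is at (467,278). The lever's hub is at (210,331) and its eye at (180,259). The spray can is at (212,160), and the side view agrees with this layout.

```bash
cat > h.py <<'E'
from station import arm,cams
import cv2,numpy as np
from scipy.spatial.transform import Rotation as Ro
def cam(n,s=None):
    c=cams.calibration(n)
    if n=="wrist":
        s=s or arm.get_state();H=np.array(c["hand_eye"]);R=Ro.from_euler("xyz",s["orientation"]).as_matrix()
        return c,R@H[:3,:3],R@H[:3,3]+s["position"]
    return c,Ro.from_euler("xyz",c["rotation"]).as_matrix(),np.array(c["xyz"])
def shot(n,save=None):
    C=cam(n);im=cams.capture(n)[:,:,::-1].copy()
    if save: cv2.imwrite("pics/"+save,im)
    return C,im
def toplane(C,px,z):
    c,R,o=C;K=c["camera_matrix"];px=np.atleast_2d(np.float64(px))
    d=np.stack([(px[:,0]-K[0,2])/K[0,0],(px[:,1]-K[1,2])/K[1,1]],1);u=d.copy()
    for _ in range(8): u=d/(1+c["k1"]*(u**2).sum(1,keepdims=True))
    r=np.c_[u[:,0],-u[:,1],-np.ones(len(u))]@R.T
    return o+r*((z-o[2])/r[:,2])[:,None]
def topix(C,p):
    c,R,o=C;K=c["camera_matrix"];q=(np.atleast_2d(p)-o)@R
    u=np.c_[q[:,0]/-q[:,2],q[:,1]/q[:,2]];u=u*(1+c["k1"]*(u**2).sum(1,keepdims=True))
    return u*[K[0,0],K[1,1]]+K[:2,2]
def mask(im,col):
    h,s,v=[x.astype(int) for x in cv2.split(cv2.cvtColor(im,cv2.COLOR_BGR2HSV))]
    if col=="red": m=((h<6)|(h>174))&(s>170)&(v>70)
    if col=="blue": m=(h>100)&(h<125)&(s>130)&(v>50)
    if col=="green": m=(h>50)&(h<90)&(s>90)&(v>35)
    if col=="yellow": m=(h>22)&(h<34)&(s>150)&(v>110)
    if col=="dark": m=(v<95)&(s<90)
    if col=="grey": m=(s<70)&(v>95)&(v<225)
    return m.astype(np.uint8)*255
def blobs(m,amin=40):
    cs,_=cv2.findContours(m,cv2.RETR_EXTERNAL,cv2.CHAIN_APPROX_NONE)
    return sorted([c for c in cs if cv2.contourArea(c)>amin],key=cv2.contourArea,reverse=True)
def rect(C,cnt,z):
    P=toplane(C,cnt[:,0,:],z)[:,:2]*1000
    (c,(w,h),a)=cv2.minAreaRect(P.astype(np.float32))
    if w<h: w,h,a=h,w,a+90
    return np.array(c),(w,h),(a+90)%180-90   # mm, long axis deg
def go(x,y,z,yaw=None,s=None):
    """shift mm + turn to reach world x,y,z (m), yaw deg of tool x (mod 180)"""
    s=s or arm.get_state();R=Ro.from_euler("xyz",s["orientation"])
    sh=R.inv().apply(np.array([x,y,z])-s["position"])*1000
    y0=np.degrees(s["orientation"][2]);yw=y0 if yaw is None else y0+((yaw-y0+90)%180-90)
    rv=(R.inv()*Ro.from_euler("xyz",[np.pi,0,np.radians(yw)])).as_rotvec()
    print("go",sh.round(1),rv.round(4),"t",round(s["time_s"],2))
E
python3 - <<'E'
from h import *
im=cv2.imread("pics/top0.png");C=cam("top")
for col,z in (("red",.092),("blue",.04),("yellow",.035),("dark",.03)):
    for b in blobs(mask(im,col)):
        M=cv2.moments(b);px=(M["m10"]/M["m00"],M["m01"]/M["m00"])
        if 90<px[0]<560 and 150<px[1]<400: r=rect(C,b,z);print(col,np.round(px),cv2.contourArea(b),r[0].round(1),np.round(r[1]),round(r[2],1),"cen",toplane(C,px,z).round(3))
go(*toplane(C,(333,228),.092)[0][:2],.25)
s0=cam("side");p=toplane(C,(333,228),.092);print("side check",topix(s0,p))
E
```

```text
red [333. 228.] 1181.0 [603.9 -11.6] [86. 63.] 80.1 cen [[ 0.604 -0.012  0.092]]
red [324. 336.] 1076.5 [388.5   6.4] [67. 66.] 77.5 cen [[0.388 0.006 0.092]]
red [369. 242.] 47.0 [578.2 -87.5] [29. 23.] 60.2 cen [[ 0.575 -0.086  0.092]]
blue [467. 277.] 1241.5 [ 506.8 -289.8] [93. 63.] -25.2 cen [[ 0.506 -0.291  0.04 ]]
blue [222. 173.] 213.0 [740.7 226.4] [60. 35.] -56.1 cen [[0.739 0.225 0.04 ]]
dark [210. 331.] 85.5 [398.9 245.9] [21. 21.] 89.5 cen [[0.399 0.246 0.03 ]]
go [-5.600e+02 -4.235e+02 -1.000e-01] [-0.0009 -0.      0.    ] t 0.15
side check [[346.07082871 227.42190031]]
```

```bash
python3 -c "
from h import *
go(.604,-.012,.25,80.1)"
```

```text
go [-5.597e+02 -4.223e+02 -1.000e-01] [-8.0000e-04  6.0000e-04  1.3377e+00] t 0.15
```

```bash
python3 -m pendant '-560 -422 0 0 0 1.3377 85; -560 -422 0 0 0 1.3377 85; -560 -422 0 0 0 1.3377 85; -560 -422 0 0 0 1.3377 85; -560 -422 0 0 0 1.3377 85; -560 -422 0 0 0 1.3377 85; -560 -422 0 0 0 1.3377 85; -560 -422 0 0 0 1.3377 85; -560 -422 0 0 0 1.3377 85; -560 -422 0 0 0 1.3377 85; -560 -422 0 0 0 1.3377 85; -560 -422 0 0 0 1.3377 85'; python3 -m pendant '0 0 0 0 0 0 85; 0 0 0 0 0 0 85; 0 0 0 0 0 0 85'
cat >> h.py <<'E'
def look(n,col,z,save=None,x=None):
    C,im=shot(n,save)
    for b in blobs(mask(im,col),150)[:4]:
        r=rect(C,b,z);print(n,col,cv2.boundingRect(b),r[0].round(1),np.round(r[1],1),round(r[2],1))
    return C,im
E
python3 - <<'E'
from h import *
C,im=look("wrist","red",.092,"w1.png")
E
```

```text
time_s: 1.65
position: [0.6059, -0.015, 0.2496]
orientation: [3.141, 0.0, 1.395]
wrist_force: [0.0, 0.5, -0.3]
gripper_width: 0.0849
grasp_force: 0.0
time_s: 2.02
position: [0.604, -0.0103, 0.2501]
orientation: [-3.141, -0.0, 1.4]
wrist_force: [-0.5, -0.1, 0.1]
gripper_width: 0.0851
grasp_force: 0.0
wrist red (56, 190, 80, 75) [454.1  27.5] [73.2 40. ] -58.5
```

View pics/w1.png

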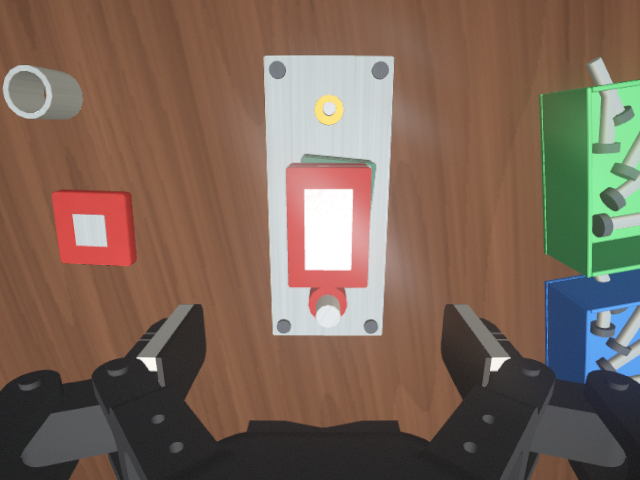

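The wrist view shows the red lid at (287–370, 165–287), nearly aligned with the tool. The green tin peeks out slightly turned at (302–375, 155–190). The yellow post is at (329,109) and the red post at (328,300).

```bash
sed -i 's/(s>170)&(v>70)/(s>130)\&(v>60)/' h.py
python3 - <<'E'
from h import *
im=cv2.imread("pics/w1.png");C=cam("wrist")
print(cv2.cvtColor(im,cv2.COLOR_BGR2HSV)[[175,275,230,270],[300,300,295,360]])
m=mask(im,"red");m[288:]=0;m[:,:250]=0;m[:,420:]=0
b=blobs(m)[0];r=rect(C,b,.092);print(cv2.boundingRect(b),r)
m=mask(im,"green");m[:,:250]=0;m[:,420:]=0
for b in blobs(m)[:2]: 
  print(cv2.boundingRect(b),rect(C,b,.052)); print(cv2.approxPolyDP(b,3,True)[:,0].tolist())
  print("P",toplane(C,cv2.approxPolyDP(b,3,True)[:,0],.052).round(4).tolist())
m=mask(im,"yellow");M=cv2.moments(m);print("yel",toplane(C,(M['m10']/M['m00'],M['m01']/M['m00']),.035),"spigot top",toplane(C,(330,108),.06))
hp=toplane(C,(328,317),.06);print("hubpost top",hp)
s=arm.get_state();go(r[0][0]/1000,r[0][1]/1000,.077,r[2],s)
E
```

```text
[[  0  98 217]
 [  1 140 215]
 [  1 130 214]
 [  0 111 215]]
(288, 218, 79, 70) (array([588.82720947, -41.76272202]), (77.09722900390625, 39.272552490234375), -51.60017013549805)Traceback (most recent call last):
  File "<stdin>", line 10, in <module>
ZeroDivisionError: float division by zero
```

```bash
sed -i 's/(s>130)&(v>60)/(s>75)\&(v>140)/; s/(s>90)&(v>35)/(s>25)\&(v>35)/; s/(h>22)&(h<34)&(s>150)/(h>18)\&(h<36)\&(s>90)/; ' h.py
python3 - <<'E'
from h import *
im=cv2.imread("pics/w1.png");C=cam("wrist")
print(cv2.cvtColor(im,cv2.COLOR_BGR2HSV)[[160,175,109],[330,371,319]])
m=mask(im,"red");m[288:]=0;m[:,:250]=0;m[:,420:]=0
b=blobs(m)[0];r=rect(C,b,.092);print(cv2.boundingRect(b),r)
m=mask(im,"green");m[:,:250]=0;m[:,420:]=0
for b in blobs(m)[:2]: 
  print(cv2.boundingRect(b)); a=cv2.approxPolyDP(b,2.5,True)[:,0];print(a.tolist())
  print("P",toplane(C,a,.052)[:,:2].round(4).tolist())
m=mask(im,"yellow");m[:,:250]=0;m[:,420:]=0;M=cv2.moments(m);print("yel",toplane(C,(M['m10']/M['m00'],M['m01']/M['m00']),.035),"spigot top",toplane(C,(330,108),.06))
hp=toplane(C,(328,317),.06);print("hubpost top",hp)
s=arm.get_state();go(r[0][0]/1000,r[0][1]/1000,.077,r[2],s)
E
```

```text
[[ 74  61 168]
 [  7  79 180]
 [ 24 125 251]]
(286, 167, 86, 121) (array([606.6505127 , -12.78093338]), (89.53970336914062, 59.27853012084961), 79.82810974121094)
(302, 156, 60, 7)
[[302, 157], [302, 162], [361, 160]]
P [[0.5952, 0.0386], [0.5945, 0.0348], [0.6406, 0.0284]]
(363, 160, 13, 44)
[[363, 160], [372, 169], [371, 203], [375, 164]]
P [[0.6421, 0.0281], [0.6482, 0.02], [0.6435, -0.007], [0.651, 0.0234]]
yel [[0.62187533 0.07076062 0.035     ]] spigot top [[0.62282549 0.0709413  0.06      ]]
hubpost top [[ 0.59286566 -0.09706763  0.06      ]]
go [ -2.    2.9 173.2] [ 0.0001 -0.0001  0.0063] t 2.08
```

```bash
python3 -m pendant '-2 3 60 0 0 .0063 85; -2 3 120 0 0 .0063 85; -2 3 158 0 0 .0063 85; -2 3 173 0 0 .0063 85; -2 3 173 0 0 .0063 85; -2 3 173 0 0 .0063 85; -2 3 173 0 0 .0063 40;-2 3 173 0 0 .0063 40;-2 3 173 0 0 .0063 40;-2 3 173 0 0 .0063 40;-2 3 173 0 0 .0063 40;-2 3 173 0 0 .0063 40'
```

```text
time_s: 3.58
position: [0.6078, -0.0141, 0.0784]
orientation: [3.14, -0.0, 1.392]
wrist_force: [-2.6, 0.3, 11.7]
gripper_width: 0.0593
grasp_force: 63.4
```

```bash
python3 -m pendant '0 0 -20 0 0 0 40; 0 0 -60 0 0 0 40; 0 0 -60 0 0 0 40'; python3 -c "
from h import *
go(.584,-.326,.25,155)"
```

```text
time_s: 3.95
position: [0.609, -0.0142, 0.1401]
orientation: [3.136, -0.001, 1.392]
wrist_force: [-0.1, 0.7, -3.4]
gripper_width: 0.0592
grasp_force: 67.1
go [-311.2   31.5 -109.9] [ 0.0048  0.0029 -1.3135] t 3.95
```

```bash
python3 -m pendant '-20 0 -60 0 0 -.1 40; -311 32 -110 0 0 -1.3135 40; -311 32 -110 0 0 -1.3135 40; -311 32 -110 0 0 -1.3135 40; -311 32 -110 0 0 -1.3135 40; -311 32 -110 0 0 -1.3135 40; -311 32 -110 0 0 -1.3135 40; -311 32 -110 0 0 -1.3135 40; -311 32 -110 0 0 -1.3135 40; -311 32 -110 0 0 -1.3135 40;-311 32 -110 0 0 -1.3135 40;-311 32 -110 0 0 -1.3135 40'
python3 - <<'E'
from h import *
C,im=look("wrist","blue",.04,"w2.png")
look("wrist","red",.25)
E
```

```text
time_s: 5.45
position: [0.5833, -0.3256, 0.247]
orientation: [-3.142, -0.0, 2.705]
wrist_force: [1.0, 0.6, -3.3]
gripper_width: 0.0594
grasp_force: 68.0
wrist blue (494, 321, 146, 101) [ 825.  -152.8] [181.   73.4] 40.5
wrist blue (280, 50, 77, 117) [ 506.3 -293.9] [87.8 58.7] -25.1
wrist blue (481, 433, 54, 47) [ 898.5 -265.4] [89.9 27.2] 12.5
wrist red (219, 214, 209, 218) [ 580.5 -324.2] [81.  64.6] -25.0
wrist red (563, 84, 36, 44) [ 546.2 -225. ] [12.3 10.4] -19.9
```

View pics/w2.png

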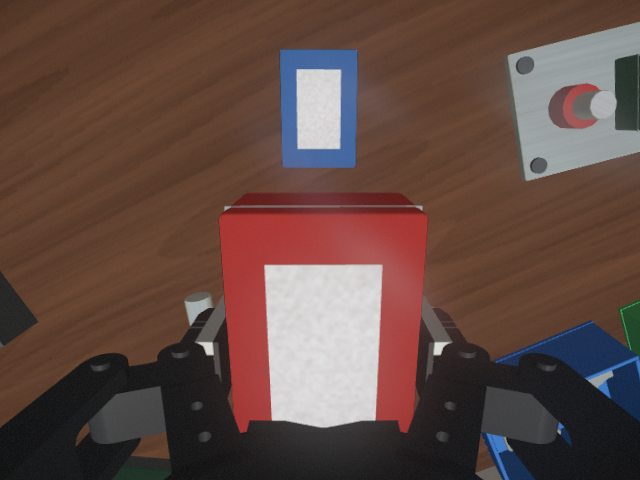

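The blue lid is clear at (280–357, 50–167), and the held red tin's front lid edge runs from (220,213) to (427,213).

Run:
```python
from h import *
s=arm.get_state();C=cam("wrist");R=Ro.from_euler("xyz",s["orientation"])
for dz in (.0136,):
    p=toplane(C,[(220,213),(427,213)],s["position"][2]+dz);q=R.inv().apply(p-s["position"])*1000;print(q.round(1))
off=q.mean(0)-[45,0,0];off[2]=0;print("tin in tool",off)
c=np.array([.5063,-.2939,0]);t=c-R.apply(off/1000)
Rn=Ro.from_euler("xyz",[np.pi,0,np.radians(154.9)]);t=c-Rn.apply(off/1000)
go(t[0],t[1],.10,154.9,s);go(t[0],t[1],.0675,154.9,s)
```

```text
[[ 46.1 -28.8 -13.6]
 [ 46.1  29.3 -13.6]]
tin in tool [1.12099937 0.23765791 0.        ]
go [ 82.1  -4.  147. ] [-0.      0.0001  0.0014] t 5.55
go [ 82.1  -4.  179.5] [-0.      0.0001  0.0014] t 5.55
```

```bash
python3 -m pendant '60 -3 30 0 0 .0014 40; 82 -4 90 0 0 .0014 40; 82 -4 140 0 0 .0014 40; 82 -4 165 0 0 .0014 40; 82 -4 172 0 0 .0014 40;82 -4 172 0 0 .0014 40;82 -4 177 0 0 .0014 40;82 -4 177 0 0 .0014 40'; python3 -c "
from h import *
go(.5063+.001,-.2939-.0005,.0655,154.9)"
```

```text
time_s: 6.55
position: [0.5075, -0.295, 0.0706]
orientation: [-3.141, 0.001, 2.704]
wrist_force: [-0.9, 0.1, -3.6]
gripper_width: 0.0594
grasp_force: 67.9
go [0.5 0.4 5.1] [-0.0002  0.001   0.0004] t 6.55
```

```bash
python3 -m pendant '0 0 2 0 0 0 40; 0 0 3 0 0 0 40; 0 0 4 0 0 0 40; 0 0 4 0 0 0 40'
```

```text
time_s: 7.05
position: [0.5073, -0.2948, 0.0665]
orientation: [-3.142, 0.0, 2.704]
wrist_force: [-2.0, 1.1, 7.2]
gripper_width: 0.059
grasp_force: 69.2
```

```bash
python3 -m pendant '0 0 0 0 0 0 60; 0 0 0 0 0 0 75; 0 0 0 0 0 0 85; 0 0 0 0 0 0 85; 0 0 -50 0 0 0 85; 0 0 -110 0 0 0 85; 0 0 -170 0 0 0 85; 0 0 -170 0 0 0 85'
python3 - <<'E'
from h import *
go(.607,-.013,.25,77)
look("wrist","red",.08,"w3.png");look("wrist","blue",.04)
E
```

```text
time_s: 8.05
position: [0.5093, -0.2961, 0.2409]
orientation: [-3.14, 0.008, 2.704]
wrist_force: [-0.8, -0.1, -0.8]
gripper_width: 0.085
grasp_force: 0.0
go [ 31.4 297.8  -9.7] [0.0045 0.0075 1.3601] t 8.05
wrist red (281, 154, 86, 124) [ 505.1 -293.7] [91.2 60.2] -25.0
wrist red (559, 180, 39, 42) [ 570.7 -121.5] [30.5 25.8] -40.5
wrist blue (531, 454, 42, 23) [ 841.8 -192.6] [43.5 27.8] 77.1
```

```bash
python3 -m pendant '31 298 -10 0 0 1.36 85; 31 298 -10 0 0 1.36 85; 31 298 -10 0 0 1.36 85; 31 298 -10 0 0 1.36 85; 31 298 -10 0 0 1.36 85; 31 298 -10 0 0 1.36 85; 31 298 -10 0 0 1.36 85; 31 298 -10 0 0 1.36 85; 31 298 -10 0 0 1.36 85; 31 298 -10 0 0 1.36 85'
python3 - <<'E'
from h import *
C,im=shot("wrist","w4.png");s=arm.get_state();print(s["position"],s["orientation"])
m=mask(im,"green");m[:,:250]=0;m[:,420:]=0
for b in blobs(m,100)[:3]:
    r=rect(C,b,.052);print(cv2.boundingRect(b),r)
r=rect(C,blobs(m)[0],.052);go(r[0][0]/1000,r[0][1]/1000,.037,r[2],s)
E
```

```text
time_s: 9.4
position: [0.605, -0.0118, 0.245]
orientation: [-3.14, 0.0, 1.347]
wrist_force: [-0.3, -0.1, 1.0]
gripper_width: 0.0849
grasp_force: 0.0
[ 0.6051216  -0.01181457  0.2452774 ] [-3.14043009e+00  2.10811274e-04  1.34659292e+00]
(294, 154, 79, 114) (array([611.73468018, -10.19390106]), (91.50438690185547, 59.34960174560547), 74.69925689697266)
go [  3.1   6.3 208.3] [-0.0012  0.0002  0.0428] t 9.45
```

View pics/w4.png

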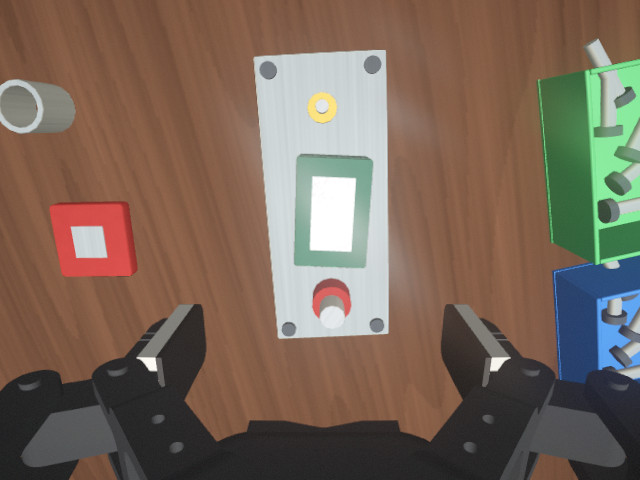

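The green lid is at (294–373, 154–268), between the yellow post at (322,107) and the red post at (332,302).

```bash
python3 -m pendant '3 6 60 0 0 .043 85; 3 6 120 0 0 .043 85; 3 6 170 0 0 .043 85; 3 6 195 0 0 .043 85; 3 6 204 0 0 .043 85; 3 6 204 0 0 .043 85;3 6 204 0 0 .043 85'
```

```text
time_s: 10.32
position: [0.6128, -0.0102, 0.0433]
orientation: [3.14, -0.0, 1.301]
wrist_force: [0.1, 0.1, -0.5]
gripper_width: 0.0848
grasp_force: 0.0
```

```bash
python3 -m pendant '0 -1 5 0 0 0 85; 0 -1 5 0 0 0 85; 0 -1 5 0 0 0 40; 0 -1 5 0 0 0 40; 0 -1 5 0 0 0 40; 0 -1 5 0 0 0 40; 0 -1 5 0 0 0 40; 0 -1 5 0 0 0 40'
```

```text
time_s: 11.32
position: [0.6113, -0.0099, 0.0374]
orientation: [3.141, -0.0, 1.301]
wrist_force: [-0.7, 0.2, 5.7]
gripper_width: 0.0593
grasp_force: 65.5
```

```bash
python3 -m pendant '0 0 -20 0 0 0 40; 0 0 -70 0 0 0 40; 0 0 -120 0 0 0 40; 0 0 -120 0 0 0 40'; python3 -c "
from h import *
go(.584,-.326,.28,155)"
```

```text
time_s: 11.82
position: [0.6134, -0.01, 0.162]
orientation: [3.134, -0.001, 1.301]
wrist_force: [0.9, -0.1, -3.4]
gripper_width: 0.0592
grasp_force: 66.4
go [-312.2   56.8 -118. ] [ 0.007   0.0038 -1.4043] t 11.82
```

```bash
python3 -m pendant '-20 5 -60 0 0 -.1 40; -312 57 -118 0 0 -1.404 40; -312 57 -118 0 0 -1.404 40; -312 57 -118 0 0 -1.404 40; -312 57 -118 0 0 -1.404 40; -312 57 -118 0 0 -1.404 40; -312 57 -118 0 0 -1.404 40; -312 57 -118 0 0 -1.404 40; -312 57 -118 0 0 -1.404 40; -312 57 -118 0 0 -1.404 40; -312 57 -118 0 0 -1.404 40; -312 57 -118 0 0 -1.404 40'
python3 - <<'E'
from h import *
s=arm.get_state();C,im=shot("wrist","w5.png");print(s["position"],s["orientation"])
m=mask(im,"red");m[200:]=0;m[:,:200]=0;m[:,440:]=0
b=blobs(m)[0];r=rect(C,b,.08);print(cv2.boundingRect(b),r)
b=blobs(mask(im,"blue"))
m=mask(im,"green");m[:,450:]=0;m[:150]=0
for b in blobs(m)[:2]:print("green",cv2.boundingRect(b),cv2.approxPolyDP(b,3,True)[:,0].tolist())
E
```

```text
time_s: 13.32
position: [0.5827, -0.3256, 0.2749]
orientation: [3.142, -0.0, 2.704]
wrist_force: [0.3, 0.0, -3.0]
gripper_width: 0.059
grasp_force: 67.5
[ 0.58271889 -0.32562553  0.2749334 ] [ 3.14157311e+00 -1.99682576e-04  2.70417621e+00]
(278, 48, 80, 122) (array([ 506.60354614, -294.28793335]), (88.47539520263672, 59.238922119140625), -24.927352905273438)
green (219, 215, 209, 219) [[227, 216], [219, 225], [232, 414], [239, 432], [247, 430], [250, 420], [270, 420], [263, 273], [382, 272], [376, 420], [396, 420], [400, 431], [407, 433], [414, 415], [426, 223], [417, 215]]
green (112, 448, 60, 32) [[112, 479], [163, 479], [171, 473], [168, 451], [135, 448]]
```

View pics/w5.png

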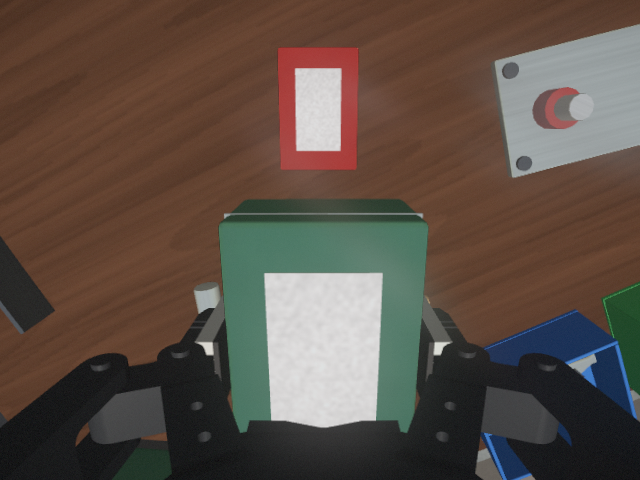

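The red tin sits squarely over the blue one, which is hidden beneath it (278–358, 48–170). The held green tin's front lid edge is at row ~221, columns 220–427.

Run:
```python
from h import *
s=arm.get_state();C=cam("wrist");R=Ro.from_euler("xyz",s["orientation"])
p=toplane(C,[(220,221),(427,221)],s["position"][2]+.0146);q=R.inv().apply(p-s["position"])*1000;print(q.round(1))
off=q.mean(0)-[45,0,0];off[2]=0
t=np.array([.5066,-.2943,0])-R.apply(off/1000);print(t)
go(t[0],t[1],.109,155.07,s)
```

```text
[[ 44.  -28.7 -14.6]
 [ 44.1  29.2 -14.6]]
[ 5.05633735e-01 -2.94110960e-01  1.40585035e-07]
go [ 83.2  -4.1 166. ] [-0.     -0.0001 -0.002 ] t 13.38
```

```bash
python3 -m pendant '60 -3 30 0 0 -.002 40; 83 -4 90 0 0 -.002 40; 83 -4 135 0 0 -.002 40; 83 -4 155 0 0 -.002 40; 83 -4 162 0 0 -.002 40;83 -4 162 0 0 -.002 40;83 -4 164 0 0 -.002 40;83 -4 164 0 0 -.002 40'; python3 -c "
from h import *
go(.5056,-.2941,.1045,155.07)"
```

```text
time_s: 14.38
position: [0.5062, -0.2945, 0.1117]
orientation: [-3.141, 0.001, 2.707]
wrist_force: [1.0, 0.1, -2.5]
gripper_width: 0.0589
grasp_force: 67.3
go [0.8 0.1 7.2] [-0.0002  0.0012  0.0004] t 14.38
```

```bash
python3 -m pendant '.5 0 3 0 0 0 40; .5 0 5 0 0 0 40; .5 0 5.5 0 0 0 40; .5 0 5.5 0 0 0 40'
```

```text
time_s: 14.88
position: [0.5054, -0.2941, 0.1055]
orientation: [-3.142, -0.0, 2.707]
wrist_force: [0.8, 0.5, -1.6]
gripper_width: 0.0589
grasp_force: 67.7
```

```bash
python3 -m pendant '0 0 .7 0 0 0 40; 0 0 1 0 0 0 40; 0 0 1 0 0 0 40'
```

```text
time_s: 15.25
position: [0.5055, -0.2941, 0.1054]
orientation: [-3.142, 0.0, 2.707]
wrist_force: [-5.1, 3.7, 16.1]
gripper_width: 0.0594
grasp_force: 70.1
```

```bash
python3 -m pendant '0 0 -.6 0 0 0 40; 0 0 -.6 0 0 0 60; 0 0 -.6 0 0 0 75; 0 0 -.6 0 0 0 85; 0 0 -.6 0 0 0 85; 0 0 -50 0 0 0 85; 0 0 -110 0 0 0 85; 0 0 -170 0 0 0 85; 0 0 -170 0 0 0 85;0 0 -170 0 0 0 85'
python3 - <<'E'
from h import *
look("wrist","green",.12,"w6.png")
C,im=shot("side","s6.png");cv2.imwrite("pics/s6c.png",cv2.resize(im[260:400,330:480],None,fx=3,fy=3))
C=cam("top");im=cv2.imread("pics/top0.png")
m=mask(im,"dark");hsv=cv2.cvtColor(im,cv2.COLOR_BGR2HSV);print(hsv[331,[200,203,206,210,214,218]],hsv[259,[176,180,184]],hsv[[280,300],[188,197]])
p=toplane(C,[(210,331),(180,259)],.031);print(p,np.linalg.norm(p[0]-p[1]))
E
```

```text
time_s: 16.5
position: [0.5052, -0.2939, 0.2743]
orientation: [-3.142, -0.0, 2.707]
wrist_force: [-0.3, 0.8, -1.0]
gripper_width: 0.0851
grasp_force: 0.0
wrist green (280, 163, 87, 126) [ 505.  -293.8] [91.5 59.4] -24.9
wrist green (591, 345, 49, 39) [ 714.3 -126.5] [40.7 37.4] 79.0
[[108  34 129]
 [108  37 123]
 [130  41  56]
 [113  21  48]
 [105  33  47]
 [107  37 124]] [[108  39  99]
 [120  24  54]
 [110  31 125]] [[103  39 217]
 [101  43 210]]
[[0.39892303 0.24569537 0.031     ]
 [0.55150832 0.31391892 0.031     ]] 0.16714282461694585
```

View pics/s6c.png

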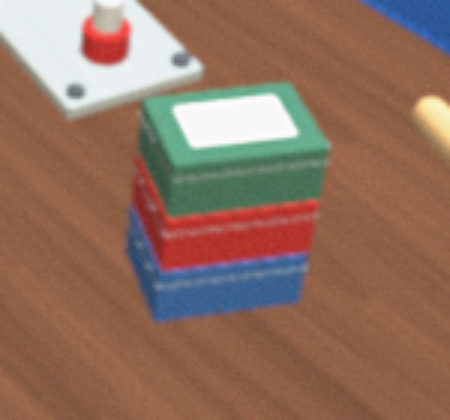

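The side view shows the three tins stacked squarely, with green on red on blue. Next is the lever.

Run:
```python
from h import *
s=arm.get_state();R=Ro.from_euler("xyz",s["orientation"])
print(R.inv().apply(np.array([.448,.268,.25])-s["position"])*1000, np.degrees(s["orientation"][2])-24.1)
```

```text
[287.9384917  485.51049217  23.96670952] 130.99255947131397
```

```bash
python3 -m pendant '288 485 24 0 0 2.286 60; 288 485 24 0 0 2.286 60; 288 485 24 0 0 2.286 60; 288 485 24 0 0 2.286 60; 288 485 24 0 0 2.286 60; 288 485 24 0 0 2.286 60; 288 485 24 0 0 2.286 60; 288 485 24 0 0 2.286 60; 288 485 24 0 0 2.286 60; 288 485 24 0 0 2.286 60; 288 485 24 0 0 2.286 60; 288 485 24 0 0 2.286 60'; python3 -c "
from h import *
s=arm.get_state();R=Ro.from_euler('xyz',s['orientation'])
print(R.inv().apply(np.array([.448,.268,.25])-s['position'])*1000, np.degrees(s['orientation'][2])-24.1)"
```

```text
time_s: 18.1
position: [0.4473, 0.2686, 0.2489]
orientation: [-3.141, 0.003, 0.708]
wrist_force: [-0.2, -0.3, 0.2]
gripper_width: 0.0598
grasp_force: 0.0
[ 0.12484902  0.90132762 -1.1418608 ] 16.45374162764429
```

```bash
python3 -m pendant '0 0 0 0 0 .15 60; 0 0 0 0 0 .287 60; 0 0 0 0 0 .287 60; 0 0 0 0 0 .287 60'
python3 - <<'E'
from h import *
s=arm.get_state();C,im=shot("wrist","w7.png");print(s["position"],s["orientation"])
for b in blobs(mask(im,"dark"),100)[:8]:
    M=cv2.moments(b);px=(M["m10"]/M["m00"],M["m01"]/M["m00"]);print(cv2.boundingRect(b),np.round(px,1),toplane(C,px,.031))
E
```

```text
time_s: 18.6
position: [0.4481, 0.2669, 0.2498]
orientation: [3.142, 0.001, 0.428]
wrist_force: [0.5, -0.0, 0.2]
gripper_width: 0.0602
grasp_force: 0.0
[0.44813329 0.26692525 0.24980491] [3.14150408e+00 1.30440672e-03 4.27697034e-01]
(0, 295, 640, 185) [319.2 420.8] [[0.2461602  0.17972473 0.031     ]]
(311, 259, 25, 25) [323.1 271. ] [[0.39625874 0.24376362 0.031     ]]
(315, 62, 13, 14) [321.1  68.4] [[0.55102147 0.31618216 0.031     ]]
(194, 308, 19, 14) [202.6 315.2] [[0.30909118 0.32842725 0.031     ]]
```

View pics/w7.png

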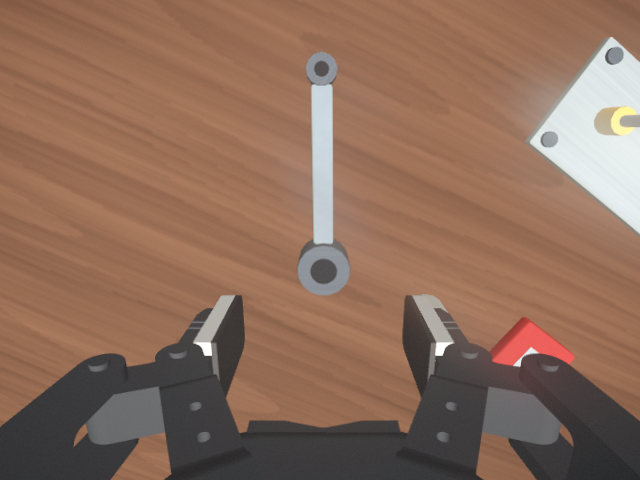

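The lever lies straight along the tool's x axis, with the hub's bore mark at (323,271) and the eye's at (321,68).

Run:
```python
from h import *
C=cam("wrist");h=toplane(C,(323.1,271),.034)[0];e=toplane(C,(321.1,68.4),.028)[0]
d=(e-h)[:2];print(h,e,np.linalg.norm(d));a=np.degrees(np.arctan2(d[1],d[0]));u=d/np.linalg.norm(d)
m=(h+e)[:2]/2; b=m-u*.031;print(a,b);go(*b,.06,a);go(*b,.024,a)
im=cv2.imread("pics/w4.png")
```

```text
[0.39736518 0.24433497 0.034     ] [0.55165343 0.31635821 0.028     ] 0.17027099830633446
25.02361788098115 [0.44641917 0.26723385]
go [ -1.4  -1.  190. ] [ 0.      0.001  -0.0097] t 18.65
go [ -1.3  -1.  226. ] [ 0.      0.001  -0.0097] t 18.65
```

```bash
python3 -m pendant '-1.4 -1 60 0 0 -.01 60; -1.4 -1 120 0 0 -.01 60; -1.4 -1 170 0 0 -.01 60; -1.4 -1 200 0 0 -.01 50; -1.4 -1 216 0 0 -.01 50; -1.4 -1 218 0 0 -.01 50; -1.4 -1 218 0 0 -.01 50; -1.4 -1 218 0 0 -.01 50'; python3 -c "
from h import *
go(.4464,.2672,.023,25.02)"
```

```text
time_s: 19.65
position: [0.4475, 0.2678, 0.0336]
orientation: [-3.141, -0.002, 0.435]
wrist_force: [0.2, -0.0, 0.6]
gripper_width: 0.0496
grasp_force: 0.0
go [-1.2  0.1 10.6] [-0.0001 -0.002  -0.002 ] t 19.65
```

```bash
python3 -m pendant '-.8 0 6 0 0 -.002 50; -.8 0 9 0 0 -.002 50; -.8 0 9 0 0 -.002 50; -.8 0 9 0 0 -.002 35; -.8 0 9 0 0 -.002 35'
```

```text
time_s: 20.27
position: [0.446, 0.2671, 0.0235]
orientation: [-3.142, -0.0, 0.436]
wrist_force: [0.3, 1.1, 0.1]
gripper_width: 0.0348
grasp_force: 0.0
```

```bash
python3 -m pendant '0 0 0 0 0 0 20; 0 0 0 0 0 0 5; 0 0 0 0 0 0 5; 0 0 0 0 0 0 5; 0 0 0 0 0 0 5'
```

```text
time_s: 20.9
position: [0.4461, 0.2671, 0.0238]
orientation: [3.142, -0.0, 0.437]
wrist_force: [-1.4, -0.3, 5.6]
gripper_width: 0.0164
grasp_force: 59.1
```

```bash
python3 -m pendant '0 0 -10 0 0 0 5; 0 0 -30 0 0 0 5; 0 0 -80 0 0 0 5; 0 0 -130 0 0 0 5; 0 0 -150 0 0 0 5; 0 0 -150 0 0 0 5; 0 0 -150 0 0 0 5'
python3 - <<'E'
from h import *
for n,st in (("w4",([0.6051216,-0.01181457,0.2452774],[-3.14043009,2.10811274e-04,1.34659292])),):
    im=cv2.imread(f"pics/{n}.png");C=cam("wrist",dict(position=np.array(st[0]),orientation=np.array(st[1])))
    g=cv2.cvtColor(im,cv2.COLOR_BGR2HSV)
    for nm,(x0,y0,x1,y1) in dict(eye=(300,85,345,130),hub=(305,270,360,335)).items():
        m=((g[...,1]<60)&(g[...,2]>(215 if nm=="hub" else 190))).astype(np.uint8)*255;mm=np.zeros_like(m);mm[y0:y1,x0:x1]=m[y0:y1,x0:x1]
        for b in blobs(mm,20)[:3]: print(nm,cv2.minEnclosingCircle(b),toplane(C,cv2.minEnclosingCircle(b)[0],.06))
    for nm,col in (("yel","yellow"),("red","red")):
        m=mask(im,col);m[:,:290]=0;m[:,370:]=0
        for b in blobs(m)[:1]:
            c,r=cv2.minEnclosingCircle(b);print(nm,c,r,toplane(C,c,.035))
c=np.zeros((230,240,3));crop=im[60:350,240:400];cv2.imwrite("pics/c4.png",cv2.resize(crop,None,fx=2,fy=2,interpolation=cv2.INTER_CUBIC))
E
```

```text
time_s: 21.78
position: [0.4453, 0.2667, 0.1726]
orientation: [3.142, 0.001, 0.436]
wrist_force: [-0.2, 0.3, -6.8]
gripper_width: 0.0168
grasp_force: 60.3
eye ((322.0, 107.0), 31.112796783447266) [[0.62208801 0.06959852 0.06      ]]
hub ((328.0, 302.0), 39.40821838378906) [[ 0.59245046 -0.08254932  0.06      ]]
hub ((355.5, 301.953125), 32.14434051513672) [[ 0.61482579 -0.08760873  0.06      ]]
yel (321.544189453125, 107.26795959472656) 14.95022964477539 [[0.62186402 0.07067038 0.035     ]]
red (331.0018615722656, 300.0140075683594) 21.391069412231445 [[ 0.59329068 -0.09234474  0.035     ]]
```

View pics/c4.png

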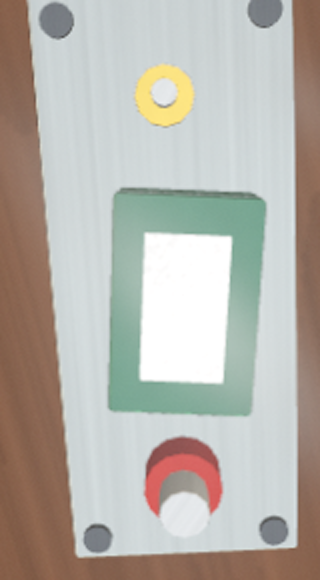

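The crop shows the spigot tops at about (332,317) for the hub post and (322,106) for the eye post in full-frame pixels.

Run:
```python
from h import *
C=cam("wrist",dict(position=np.array([0.6051216,-0.01181457,0.2452774]),orientation=np.array([-3.14043009,2.10811274e-04,1.34659292])))
h=toplane(C,(332,317),.06)[0];e=toplane(C,(322,106),.06)[0];print(h,e,np.linalg.norm(h-e))
h=(h+[.5929,-.0971,.06])/2;e=(e+[.6223,.0708,.06])/2
d=(e-h)[:2];L=np.linalg.norm(d);u=d/L;a=np.degrees(np.arctan2(u[1],u[0]));b=(h+e)[:2]/2-u*.031
print(L,a,b)
s=arm.get_state();go(*b,.20,a,s);go(*b,.134,a,s)
C,im=shot("wrist")  # lever level and straight in the grip?
for bb in blobs(mask(im,"dark"),60)[:6]:
    (x,y),r=cv2.minEnclosingCircle(bb)
    if r<60: print((x,y),r,Ro.from_euler("xyz",s["orientation"]).inv().apply(toplane(C,(x,y),s["position"][2]+.005)-s["position"])*1000)
cv2.imwrite("pics/w8.png",im)
```

```text
[ 0.59272979 -0.09673746  0.06      ] [0.62224487 0.07028519 0.06      ] 0.16961044647861923
0.1700324705087446 80.02336434567036 [ 0.60217302 -0.0437193 ]
go [ 10.9 347.6 -27.4] [-6.000e-04  1.400e-03 -9.602e-01] t 21.77
go [ 11.  347.6  38.6] [-6.000e-04  1.400e-03 -9.602e-01] t 21.77
(350.5, 346.0) 45.00287628173828 [[-1.67372068  8.61844854 -4.99703679]]
(269.5, 308.0) 9.861641883850098 [[ 12.16204616 -17.8407771   -5.01870059]]
(377.0, 308.0) 10.295730590820312 [[12.16980889 16.91259003 -5.01648109]]
```

```bash
python3 -m pendant '0 15 -10 0 0 -.04 5; 1 50 -20 0 0 -.14 5; 3 90 -27 0 0 -.25 5; 4 130 -27 0 0 -.36 5; 5 170 -27 0 0 -.47 5; 7 210 -27 0 0 -.58 5; 8 250 -27 0 0 -.69 5; 9 290 -27 0 0 -.8 5; 10 320 -27 0 0 -.885 5; 11 340 -27 0 0 -.94 5; 11 348 -27 0 0 -.96 5; 11 348 -27 0 0 -.96 5'
python3 - <<'E'
from h import *
s=arm.get_state();go(.60217,-.0437,.134,80.02,s)
C,im=shot("wrist","w9.png");C2,i2=shot("side","s9.png");C3,i3=shot("top","t9.png")
cv2.imwrite("pics/m9.png",np.vstack([np.hstack([im[:,160:480][:300],cv2.resize(i3[150:300,220:440],None,fx=2,fy=2)]),np.hstack([cv2.resize(i2[130:330,260:440],None,fx=1.5,fy=1.5),np.zeros((300,490,3),np.uint8)])]))
E
```

```text
time_s: 23.32
position: [0.6026, -0.0436, 0.1995]
orientation: [-3.14, -0.0, 1.395]
wrist_force: [-0.0, 0.9, -6.3]
gripper_width: 0.0167
grasp_force: 60.2
go [-0.2 -0.3 65.5] [-0.0017 -0.     -0.0014] t 23.32
```

View pics/m9.png

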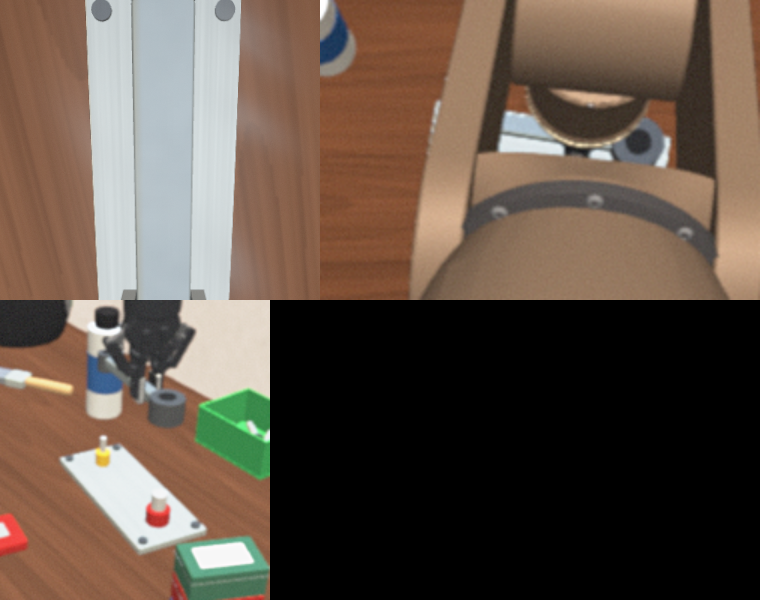

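The lever is held straight along the tool: the arm is centred at column ~323, and the top camera sees the hub at about (378,220). I'll lower it to the final height and check.

```bash
python3 -m pendant '0 0 15 0 0 0 5; 0 0 35 0 0 0 5; 0 0 52 0 0 0 5; 0 0 62 0 0 0 5; 0 0 65 0 0 0 5; 0 0 65 0 0 0 5; 0 0 65 0 0 0 5; 0 0 65 0 0 0 5; 0 0 65 0 0 0 5'
python3 - <<'E'
from h import *
s=arm.get_state();print(s["position"],s["orientation"]);go(.60217,-.0437,.134,80.02,s)
C,im=shot("wrist","w10.png");C2,i2=shot("side","s10.png");C3,i3=shot("top","t10.png")
R=Ro.from_euler("xyz",s["orientation"])
h=cv2.cvtColor(im,cv2.COLOR_BGR2GRAY)
for row in (10,60,120,180,240,280):
    g=np.abs(np.diff(cv2.GaussianBlur(h,(3,3),0)[row].astype(int)))
    l=270+np.argmax(g[270:322]);r=324+np.argmax(g[324:376])
    q=R.inv().apply(toplane(C,[(l+.5,row),(r+.5,row)],s["position"][2]+.0022)-s["position"])*1000
    print(row,l,r,q[:,:2].round(1).tolist(),"w",round(q[1,1]-q[0,1],2))
# predicted pixels of hub/eye tops if level at the target
u=np.array([np.cos(np.radians(80.02)),np.sin(np.radians(80.02)),0]);o=s["position"]-[0,0,.0238]
P=np.array([o-.054*u+[0,0,.034],o+.116*u+[0,0,.028]]);a=topix(C2,P);b=topix(C3,P);print(a,b)
v=i2.copy();w=i3.copy()
for q in a: cv2.drawMarker(v,tuple(int(round(t)) for t in q),(0,0,255),0,5)
for q in b: cv2.drawMarker(w,tuple(int(round(t)) for t in q),(0,0,255),0,5)
cv2.imwrite("pics/m10.png",np.hstack([cv2.resize(v[170:320,280:410],None,fx=3,fy=3),cv2.resize(w[185:285,255:405],None,fx=2.7,fy=4.5)]))
E
```

```text
time_s: 24.6
position: [0.6032, -0.0437, 0.1358]
orientation: [3.141, -0.0, 1.396]
wrist_force: [-0.2, 0.3, -6.8]
gripper_width: 0.0166
grasp_force: 60.1
[ 0.60320759 -0.04365491  0.135785  ] [ 3.14120090e+00 -2.56515643e-05  1.39644194e+00]
go [-0.2 -1.   1.8] [ 0.0004 -0.     -0.0002] t 24.6
10 290 355 [[100.5, -9.5], [100.5, 8.4]] w 17.9
60 291 354 [[87.5, -9.5], [87.5, 8.3]] w 17.78
120 292 353 [[71.1, -9.5], [71.1, 8.3]] w 17.79
180 293 352 [[53.6, -9.5], [53.6, 8.4]] w 17.83
240 294 351 [[34.8, -9.5], [34.8, 8.4]] w 17.93
280 295 350 [[21.3, -9.5], [21.3, 8.3]] w 17.8
[[369.90165973 223.18789452]
 [330.46346311 191.16474667]] [[376.74000374 227.23020864]
 [290.11628557 213.88821067]]
```

View pics/m10.png

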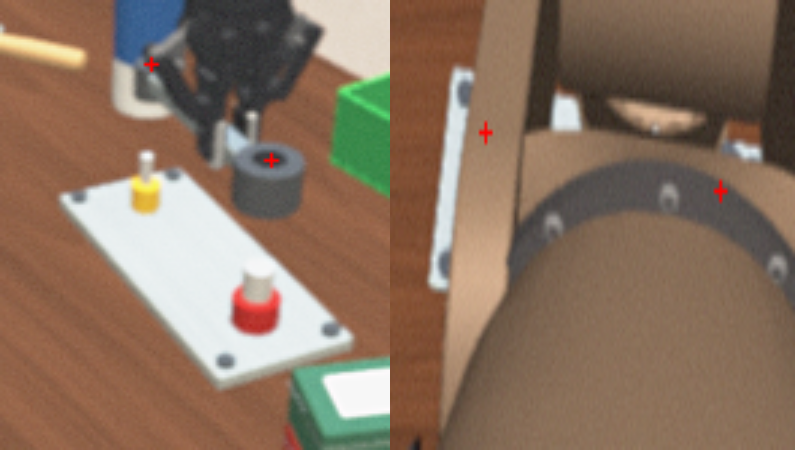

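```bash
python3 -m pendant '0 -.5 1.5 0 0 0 5; 0 -.5 1.5 0 0 0 5; 0 -.5 1.5 0 0 0 5; 0 -.5 1.5 0 0 0 5; 0 -.5 1.5 0 0 0 5; 0 -.5 1.5 0 0 0 5; 0 -.5 1.5 0 0 0 5; 0 -.5 1.5 0 0 0 5'
```

```text
time_s: 25.75
position: [0.6026, -0.0435, 0.134]
orientation: [-3.142, 0.0, 1.396]
wrist_force: [-0.2, -0.4, -7.2]
gripper_width: 0.0166
grasp_force: 60.1
```

```bash
python3 -c "
from station import arm
print(abs(arm.get_state()['dq']).max()); print(arm.sign_off())"
```

```text
0.0018162451720605444
the job is handed in; nothing more can be done
None
```

The job is handed in at about 26 s: the red tin and then the green one are stacked squarely on the blue tin, and the lever is held level over its two posts, about 50 mm above their tops.

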